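# Shut the spare-parts box and hold it in the corner of the carton coder

### The arm

A 6-joint arm with a two-finger parallel gripper is mounted at the origin on the work surface. World frame = base frame: x ahead of the robot, y to its left, z up, the work surface at z = 0. Lengths are in m, angles in rad, forces in N, time in s.
With the tool pointing down it reaches from about 0.275 to 0.75 m from the base axis. Payload 10.2 kg.
Tool frame: the origin (TCP) lies midway between the tips of the shut fingers; the grasp point (between the pads) lies 19 mm behind it; z points along the fingers, y is the line along which they close (so a half turn about z gives the same grasp; the last joint's range is limited). The gripper opens to 85 mm and grips with 20 to 120 N. Pads are 22 mm wide; open, the fingers measure 114 mm over their backs; the gripper's body (76 mm by 85 mm) begins 54 mm behind the grasp point. The pads swing forward as they close: fully open they stand 13 mm farther back than shut.
Start: joints at [1.019, 0.313, 1.498, -0, 1.331, -0.223], TCP at [0.17, 0.497, 0.231] pointing down, gripper open.
Joint ranges: [-2.94, 2.94], [-0.97, 2.17], [0.19, 2.56], [-1.23, 4.37], [0.02, 3.11], [-2.88, 2.88]. Speed limits (rad/s): [2.39, 2.39, 3.01, 3.14, 3.14, 3.14].

### API

Orientations are given as a rotation vector (axis times angle).
In Python, from cell import robot gives the robot as it stands.
- The arm moves only by the tool carry_out, never from a script. Its argument "plan" is one flat list of numbers, 6 for each row, row after row: the shift along the world's x, y, z scaled (see below), then the turn, a rotation vector about the world's x, y, z scaled (see below). In form: [x, y, z, ax, ay, az, x, y, z, ax, ay, az, ...]. A call has 1 to 10 rows; each row is the pose to reach, as a shift and turn from the pose commanded when the call began, turning the shorter way round; what a row does not reach only later rows make up. The controller multiplies each number of a shift by 100 mm and each number of a turn by 360 degrees. A row lasts 1/8 s, in which the tool goes at most 62.5 mm and 10.7 degrees, less where a joint would pass 70% of its speed; a pose out of reach is approached as far as the arm can. A call with a number of a shift or a turn outside -1 to 1 is refused whole. A call with a gripper value outside its range is refused whole. "gripper" is the opening, from -1 (shut) to 1 (fully open), set as the call begins (left out, the last holds). The fingers move at their own pace and stop on an object; "grip_force" is the grip in N (left out, the last holds). Time passes only in rows, so rows that repeat a pose let the fingers close. It gives the time, the measured TCP pose, the force, the opening and the grip force at its end, in the units of the state.
- robot.get_obs(): the state, without advancing time (a new reading comes with each control period).
- robot.read_camera(name): name is "scene" or "top" or "wrist"; returns (picture, depth): 480x640x3 uint8, red, green, blue; 480x640 float32, m along the optical axis (not along the pixel's ray), 0 where there is no reading.
- robot.camera_params(name): a dict with "vertical_fov" (degrees; the focal length in pixels is half the picture's height over the tangent of half this angle, whatever the lens; pixels are square), "cx", "cy" (the principal point, pixels), "extrinsics" (4x4, takes a point from world to camera coordinates); the wrist camera has in their place "T_tool_cam" (4x4, takes a point from camera to tool coordinates, whose origin is the TCP and whose axes are the flange's). Camera axes: x right, y up, looking along -z (the intrinsics and any distortion apply to the point x, -y, -z); pixel columns grow to the right and rows downward; lengths in m; the calibration is good to about 2 mm. The wrist camera is an equidistant fisheye: a pixel r from the principal point sees the ray r / f radians off the axis. A picture is of the moment at which its call begins: read the wrist's pose just before it. camera_params takes no time and is no camera call.
- robot.close_job(): hands the job in; it is judged then, once.
The state is a dict: "t": time; "qpos": joint angles; "qd": joint speeds; "effort": joint torques, N m; "position": TCP position; "orientation": TCP orientation; "wrist_force": force on the tool from outside, world axes, zero at the start; "wrist_torque": the same for the moment, N m; "gripper_width": finger opening in m; "grasp_force": force on a finger pad.
Only numpy, scipy, OpenCV 4.12 (cv2) and the standard library are available. Lean on these libraries where they do the work, as an engineer would, in place of code of your own. Each camera call takes 0.05 s, during which the arm holds its last target. There are 200 camera calls.

### The job

Swing the open lid of the small board box shut so that its tab drops in behind the end wall. Then put the closed box upright on the plate of the carton coder, tab end towards the print head, and press it into the corner so that its tab end bears on the end stop and its long side bears on the side guide, both at once; there is no clamp, so finish while you are still holding it pressed firmly into the corner and do not let go. Leave everything else on the bench where it stands.

Things in the scene. Friction and masses are not known exactly. Their poses are not given: they have to be found in the camera images.
- carton: the open board box: plain brown cardboard, steel spares fixed in black foam inside; loose, 0.3 to 0.6 kg. Outside 96 mm long (x), 60 wide (y), 61 high, 64 with the lid shut; stiff walls. Origin: centre of its underside, z up. Tab end at +x, at the start turned roughly away from the robot; lid hinge along the outer top edge of the -x end (x -48, z 61 mm). Gripped well across its width
- carton_lid (a joint): angle of the box lid, rad: 0 = shut on the rim with its tab behind the end wall, 1.57 = upright, limit 1.95; starts at 1.25 to 1.8. A 96 x 60 x 3 mm board, flush with the walls when shut, with a 14 mm tab hanging at its free end just inside the wall. The crease is a little stiff (0.03 N m): the lid stays where it is left and does not spring back
- lid_edge (a point): middle of the free edge of the lid, on its outer face, 96 mm from the hinge
- tab_end (a point): bottom middle of the box's tab end (48 mm in front of the box's origin)
- corner (a point): inside corner of the coder's fences, on top of its plate (8 mm above the bench); the coder is fixed. Axes: x along the side guide towards end stop and print head, y along the end stop towards the side guide, z up. The plate is free for the box 185 mm to -x and 110 mm to -y from here. A box home in the corner has its origin 48 mm to -x and 30 mm to -y of this point
- end_stop: fixed steel bar across the plate, 26 mm high over it, 8 thick, 100 long (y -96 to +4 mm); its face is the plane x = 0 of corner. Origin under the corner, at bench height. Above and behind it is the ink-jet print head: nozzle plate 4 mm behind the stop's face, head top 85 mm above the bench (97 mm at its latch, 70 mm behind the face)
- side_guide: fixed steel bar along the plate, 18 mm high over it, 8 thick, 165 long (x -170 to -5 mm); its face is the plane y = 0 of corner. Origin under the corner, at bench height. Nothing stands above it, so a finger can pass over it beside the box. Plate, stop and guide are smooth: friction on the box about 0.3
- rack: bystander: blue-grey crucible rack, 130 x 78 x 62 mm, loose; it and the open box swap places. Origin under its centre
- bomb: bystander: closed steel pressure vessel, 72 mm across, 130 mm high, loose. Origin under its centre
- ring_a: bystander: steel ring nut, 68 mm across, 16 mm high, lying near the robot. Origin under its centre
- ring_b: bystander: a like ring nut, lying farther back. Origin under its centre
- wash_bottle: bystander: white wash bottle, 72 mm across, 226 mm high with its spout. Origin under its centre
- shut_box: bystander: a box like the task's box but shut and with a white paper label on its end, 96 x 60 x 64 mm, already done. Origin under its centre
- dish: bystander: white ceramic dish, 64 mm across, 14 mm high. Origin under its centre
- tweezers: bystander: steel tweezers lying flat, 115 mm long. Origin under their centre
Things that resemble listed ones, but are neither listed nor needed, are in the scene too. Leave any purple or red look-alike of the carton alone.

How it is judged:
By the outcome, as a careful person would: the job done as asked, in the order asked, and still so for the second after the job is handed in, while the arm keeps its last pose, push and grip.
It also fails if it takes over 67 s, if anything falls off the work surface, if the arm or the gripper's body presses on something with over 40 N, if the wrist force passes 120 N, or if a joint passes its speed limit or range.

## Working session

There is one attempt and no reset: what is moved stays moved. The work goes in short steps, Python scripts to look and compute and a tool call to move; the robot and the scene stay as the last step left them, time stands still between calls to the robot, and variables do not carry over. Pictures are saved under pics/ and viewed, at most 10 in all, crops included, and the job is handed in when it is done.

Besides the shell and the picture viewer there is one more tool, called after "Emit:" as name(argument=value, ...), one argument or row to a line, values as JSON. carry_out: Moves the arm, as the interface text tells. Shifts and turns lie within -1 to 1; 1 stands for 100 mm of shift or 360 degrees of turn. Its arguments: {"type":"object","properties":{"plan":{"type":"array"},"gripper":{"type":"number"},"grip_force":{"type":"number"}},"required":["plan"]}

```bash
mkdir -p pics; ls; cat > h.py <<'E'
import numpy as np, cv2
from cell import robot
from scipy.spatial.transform import Rotation as R
def cam(n):
    p=robot.camera_params(n); f=240/np.tan(np.radians(p['vertical_fov'])/2)
    return p,f
def cloud(n,depth):
    p,f=cam(n); v,u=np.mgrid[0:480,0:640]
    X=np.stack([(u-p['cx'])/f*depth,-(v-p['cy'])/f*depth,-depth,np.ones_like(depth)],-1)
    W=X@np.linalg.inv(p['extrinsics']).T
    return W[...,:3]
E
python3 - <<'E'
from h import *
print(robot.get_obs())
for n in ['scene','top']:
    p,f=cam(n);print(n,p)
    im,d=robot.read_camera(n); np.savez(f'{n}0.npz',im=im,d=d); cv2.imwrite(f'pics/{n}0.png',im[...,::-1])
print(robot.camera_params('wrist'))
E
```

```text
pics
{'t': 0.0, 'qpos': array([ 1.01859236e+00,  3.13441401e-01,  1.49842928e+00, -5.91282751e-05,
        1.33100929e+00, -2.23399009e-01]), 'qd': array([-0.00123749, -0.00038836, -0.00035991,  0.00082251, -0.00108285,
        0.00128235]), 'effort': array([ 7.38417675e-04, -4.12270153e+01, -2.59740865e+01, -1.47239180e-04,
        4.20306606e-03, -4.76114474e-05]), 'position': array([0.1694144 , 0.49663971, 0.23074242]), 'orientation': array([-5.14069263e-01, -3.09880769e+00,  1.90580955e-03]), 'wrist_force': array([ 0.53972459, -0.02338736, -0.42560668]), 'wrist_torque': array([-0.0090763 , -0.00542958,  0.03132084]), 'grasp_force': 0.0, 'gripper_width': 0.08506811717029096}
scene {'vertical_fov': 43.324847652023, 'cx': 314.51138195031115, 'cy': 244.38897660933287, 'extrinsics': array([[-0.63147261,  0.77536044, -0.00765088,  0.40369782],
       [-0.63113195, -0.50822716,  0.58598431,  0.31275328],
       [ 0.45046067,  0.37486176,  0.81028627, -1.39764778],
       [ 0.        ,  0.        ,  0.        ,  1.        ]])}
top {'vertical_fov': 49.582921097515, 'cx': 318.35777876025554, 'cy': 233.13274600823217, 'extrinsics': array([[-0.00779159, -0.99985678, -0.0150237 , -0.03903951],
       [ 0.98708141, -0.01009468,  0.15990118, -0.56640573],
       [-0.16002993, -0.01358373,  0.98701869, -0.92914901],
       [ 0.        ,  0.        ,  0.        ,  1.        ]])}
{'vertical_fov': 65.70646984690485, 'cx': 323.98186148223493, 'cy': 240.4918139072521, 'T_tool_cam': array([[-9.88450145e-05,  9.50227594e-01,  3.11556591e-01,
         8.07455183e-02],
       [ 9.99999994e-01,  1.08874638e-04, -1.47988260e-05,
        -9.15358841e-05],
       [-4.79828640e-05,  3.11556588e-01, -9.50227599e-01,
        -1.43899421e-01],
       [ 0.00000000e+00,  0.00000000e+00,  0.00000000e+00,
         1.00000000e+00]])}
```

View pics/scene0.png

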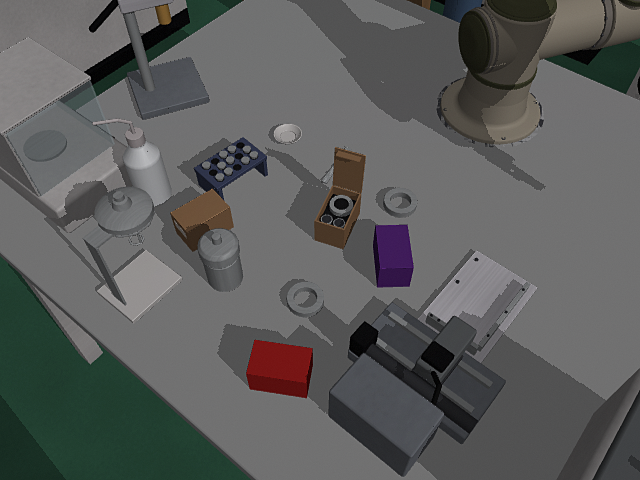

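View pics/top0.png

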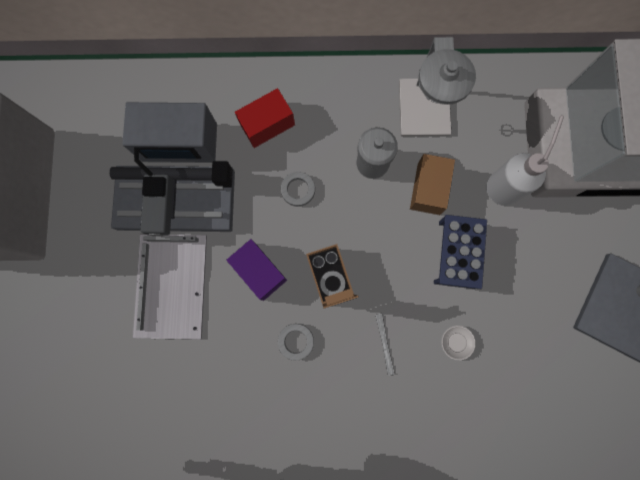

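The scene view shows the open carton at (338,215) with its lid at (350,170), and the coder plate at (485,295) with its head at (445,345). In the top view the carton is at (330,276) with its tab end up. The plate is at (170,285), the guide on its left at (142,285) and the stop at its far end, about (170,238).

```bash
python3 - <<'E'
from h import *
def load(n):
    z=np.load(n+'0.npz'); return z['im'],cloud(n,z['d'])
for n,box in [('top',(290,225,370,325)),('scene',(300,130,380,260))]:
    im,W=load(n); hsv=cv2.cvtColor(im,cv2.COLOR_RGB2HSV)
    m=(hsv[...,0]<20)&(hsv[...,1]>90)&(hsv[...,2]>40)
    k=np.zeros_like(m);x0,y0,x1,y1=box;k[y0:y1,x0:x1]=1;m&=k
    P=W[m];print(n,len(P),P.min(0),P.max(0))
    for lo,hi in [(.005,.055),(.055,.067),(.075,.1),(.1,.13),(.13,.2)]:
        q=P[(P[:,2]>lo)&(P[:,2]<hi)]
        if len(q)>5:
            r=cv2.minAreaRect((q[:,:2]*1000).astype(np.float32));print(lo,hi,len(q),q.mean(0).round(4),[np.round(a,1) for a in r])
im,W=load('top')
# coder region heights
x0,y0,x1,y1=105,225,212,345
P=W[y0:y1,x0:x1].reshape(-1,3)
hz,e=np.histogram(P[:,2],bins=np.arange(-.01,.12,.004));print(list(zip(e.round(3),hz)))
for lo,hi in [(.004,.012),(.022,.030),(.030,.039)]:
    q=P[(P[:,2]>lo)&(P[:,2]<hi)]
    r=cv2.minAreaRect((q[:,:2]*1000).astype(np.float32));print(lo,hi,len(q),q.min(0).round(3),q.max(0).round(3),np.round(cv2.boxPoints(r),1).tolist())
big=cv2.resize(im[130:350,100:370],None,fx=2.9,fy=2.7,interpolation=cv2.INTER_CUBIC)
cv2.imwrite('pics/crop.png',big[...,::-1])
E
```

```text
top 543 [ 0.42662183 -0.10771741  0.03551113] [ 0.54162196 -0.02319657  0.15998239]
0.005 0.055 52 [ 0.4903 -0.0709  0.0444] [array([489.3, -63.8]), array([89.2, 54.2]), np.float64(17.5)]
0.055 0.067 196 [ 0.5007 -0.0609  0.0607] [array([488.3, -63.8]), array([96.2, 58.8]), np.float64(17.5)]
0.13 0.2 288 [ 0.4418 -0.079   0.1528] [array([441.8, -78.7]), array([16.1, 56.6]), np.float64(18.0)]
scene 2380 [ 0.42607789 -0.10906869 -0.00072552] [1.08189805 0.3698631  0.95231494]
0.005 0.055 810 [ 0.5084 -0.0517  0.0347] [array([491. , -62.2]), array([102.1,  61.2]), np.float64(16.2)]
0.055 0.067 422 [ 0.4886 -0.0639  0.0606] [array([489.8, -63.5]), array([103.2,  60.9]), np.float64(17.8)]
0.075 0.1 285 [ 0.4424 -0.0778  0.0875] [array([443. , -78.4]), array([ 8.5, 60.2]), np.float64(17.4)]
0.1 0.13 366 [ 0.4404 -0.0787  0.1154] [array([440.2, -78.8]), array([ 8.5, 59.7]), np.float64(19.2)]
0.13 0.2 374 [ 0.4409 -0.0776  0.1484] [array([444. , -77.9]), array([19.4, 60.6]), np.float64(18.2)]
[(np.float64(-0.01), np.int64(1)), (np.float64(-0.006), np.int64(509)), (np.float64(-0.002), np.int6
[... 939 characters left out ...]
 np.int64(0)), (np.float64(0.11), np.int64(0)), (np.float64(0.114), np.int64(0))]
0.004 0.012 6118 [0.364 0.163 0.004] [0.583 0.372 0.012] [[363.70001220703125, 163.39999389648438], [580.7999877929688, 161.0], [583.2000122070312, 371.3999938964844], [366.1000061035156, 373.8999938964844]]
0.022 0.03 623 [0.389 0.162 0.022] [0.589 0.355 0.03 ] [[388.0, 296.70001220703125], [439.79998779296875, 120.30000305175781], [638.5, 178.6999969482422], [586.7000122070312, 355.1000061035156]]
0.03 0.039 387 [0.408 0.161 0.03 ] [0.588 0.354 0.038] [[407.8999938964844, 293.6000061035156], [466.1000061035156, 120.9000015258789], [646.5999755859375, 181.8000030517578], [588.4000244140625, 354.3999938964844]]
```

View pics/crop.png

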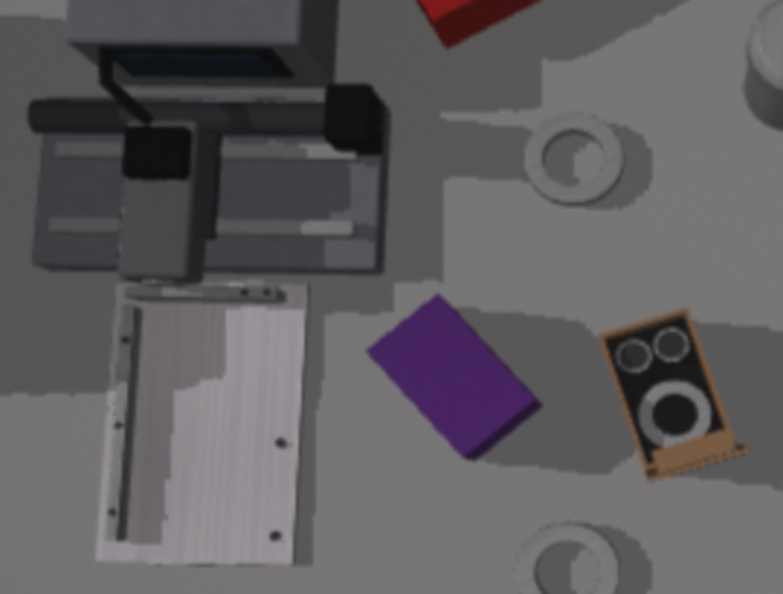

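The crop shows the guide's inner top edge running from about (134,308) to (119,540), with its dark face beside it. The stop's near edge lies at about y=300 from x=140 to 283. The nearest obstacle is the purple look-alike between box and coder.

```bash
cat >> h.py <<'E'
def ray(n,u,v,z):
    p,f=cam(n); Ti=np.linalg.inv(p['extrinsics'])
    d=Ti[:3,:3]@np.array([(u-p['cx'])/f,-(v-p['cy'])/f,-1]); c=Ti[:3,3]
    return c+d*(z-c[2])/d[2]
E
python3 - <<'E'
from h import *
z=np.load('top0.npz');im=z['im'];W=cloud('top',z['d'])
g=cv2.cvtColor(im,cv2.COLOR_RGB2GRAY).astype(float)
def peak(a,sign):
    dd=sign*np.diff(a);i=int(np.argmax(dd));
    if 0<i<len(dd)-1:
        s=(dd[i-1]-dd[i+1])/(2*(dd[i-1]-2*dd[i]+dd[i+1]) or 1); return i+.5+np.clip(s,-.5,.5)
    return i+.5
T=[];B=[]
for v in range(250,326,3):
    c0=146.2-(v-244.1)*5.2/86; a=int(c0)-4
    seg=g[v,a:a+11]; u=peak(seg[:8],-1)+a; T.append(ray('top',u,v,.026)); 
    u2=peak(g[v,int(u):int(u)+7],1)+int(u); B.append(ray('top',u2,v,.008))
def fit(P,ax):
    P=np.array(P);a=np.polyfit(P[:,ax],P[:,1-ax],1)
    r=P[:,1-ax]-np.polyval(a,P[:,ax]);k=abs(r)<.002;a=np.polyfit(P[k,ax],P[k,1-ax],1);return a,k.sum(),np.std(r[k])
print('guide top y=a x+b',fit(T,0),'bot',fit(B,0))
S=[];S2=[]
for u in range(156,196,3):
    col=g[234:250,u]; 
    print(u,col.astype(int), (1000*W[234:250,u,2]).round().astype(int)) if u%12==0 else 0
P=W[225:345,105:212].reshape(-1,3)
q=P[(P[:,2]>.024)&(P[:,2]<.04)&(P[:,0]>.56)&(P[:,1]<.32)]
print('stop',len(q),np.percentile(q[:,0],[1,10,50,90,99]).round(4),np.percentile(q[:,1],[1,99]).round(4))
q=P[(P[:,2]>.018)&(P[:,2]<.03)&(P[:,0]<.55)&(P[:,0]>.35)&(P[:,1]>.29)]
for a in np.arange(.38,.56,.03):
    s=q[abs(q[:,0]-a)<.015];print('guide',a,len(s),np.percentile(s[:,1],[2,50,98]).round(4) if len(s) else '')
for uv in [(97,558),(118,285),(308,285),(292,563)]: print(ray('top',100+uv[0]/2.9,130+uv[1]/2.7,.008).round(4))
z=np.load('scene0.npz');W=cloud('scene',z['d']).reshape(-1,3)
for nm,s in [('guide',(W[:,2]>.02)&(W[:,2]<.03)&(W[:,0]>.36)&(W[:,0]<.56)&(W[:,1]>.29)&(W[:,1]<.33)),('stop',(W[:,2]>.028)&(W[:,2]<.04)&(W[:,0]>.555)&(W[:,0]<.6)&(W[:,1]>.2)&(W[:,1]<.33))]:
    q=W[s];
    if len(q)>5:print(nm,len(q),np.percentile(q,[2,50,98],axis=0).round(4).tolist(),[np.round(a,1) for a in cv2.minAreaRect((q[:,:2]*1000).astype(np.float32))])
E
```

```text
guide top y=a x+b (array([-0.02559993,  0.30111152]), np.int64(24), np.float64(0.0005121602994197997)) bot (array([-0.02385511,  0.30061043]), np.int64(24), np.float64(0.0005133311376512792))
156 [ 65  67  89 106 107  93  64  73  96 105 106 105 106 106 106 106] [73 68 53 35 36 32 34 20  7  8  4  3  9  7  9 11]
168 [ 56  78  84  84  94  93  69  75  98 107 108 109 109 109 108 109] [  61   56   33   38   35   34 1007 1007   13   10   10    9    7    8
    8    9]
180 [114 128  92  83  83  79  70  70  92 110 124 143 145 145 146 146] [ 0 10  8 35 34 34 34 24 11 10  9  9  8  9  7 10]
192 [ 91  93  80  56  47  63  75  66  87 110 127 144 146 146 146 145] [ 1  6  9 38 34 34 34 23 14  8 12  6 11 10  8  7]
stop 383 [0.5603 0.5615 0.5809 0.5866 0.588 ] [0.1623 0.3177]
guide 0.38 23 [0.2906 0.2923 0.2978]
guide 0.41000000000000003 77 [0.29   0.293  0.2977]
guide 0.44000000000000006 62 [0.2901 0.2933 0.2972]
guide 0.4700000000000001 54 [0.2902 0.2931 0.296 ]
guide 0.5000000000000001 45 [0.2902 0.2931 0.2959]
guide 0.5300000000000001 36 [0.2906 0.2922 0.2953]
guide 0.5600000000000002 4 [0.2914 0.2932 0.2944]
[0.3767 0.3087 0.008 ]
[0.5708 0.3041 0.008 ]
[0.5695 0.1755 0.008 ]
[0.3723 0.1806 0.008 ]
guide 334 [[0.3942, 0.2902, 0.0219], [0.4705, 0.2937, 0.0263], [0.5537, 0.298, 0.0295]] [array([473.6, 293.7]), array([  8.3, 165.7]), np.float64(89.3)]
stop 492 [[0.5605, 0.201, 0.0282], [0.5889, 0.2834, 0.0312], [0.5993, 0.328, 0.037]] [array([577.4, 265. ]), array([129.9,  44.1]), np.float64(89.5)]
```

Emit:
carry_out(
  plan=[0.1,-0.24,0,0,0,0.0254,0.2,-0.49,0,0,0,0.0507,0.3,-0.73,0,0,0,0.076,0.4,-0.97,0,0,0,0.1014,0.4,-0.97,0,0,0,0.1014],
  gripper=-1,
)

```text
t: 0.72
position: [0.2099, 0.3991, 0.2313]
orientation: [0.479, -3.105, 0.0]
wrist_force: [-0.6, 0.1, 0.1]
gripper_width: 0.0004
grasp_force: 0.0
```

Emit:
carry_out(
  plan=[0.2,-0.49,0,0,0,0,0.4,-0.97,0,0,0,0],
)

```text
t: 0.98
position: [0.2496, 0.3023, 0.2311]
orientation: [0.481, -3.104, 0.0]
wrist_force: [0.0, 0.8, 0.7]
gripper_width: -0.0001
grasp_force: 0.0
```

Emit:
carry_out(
  plan=[0.2,-0.49,0,0,0,0,0.4,-0.97,0,0,0,0],
)

```text
t: 1.23
position: [0.2899, 0.205, 0.2314]
orientation: [-0.479, 3.104, 0.0]
wrist_force: [0.7, 0.3, -0.8]
gripper_width: -0.0002
grasp_force: 0.0
```

Emit:
carry_out(
  plan=[0.2,-0.49,0,0,0,0,0.4,-0.97,0,0,0,0,0.4,-0.97,0,0,0,0,0.4,-0.97,0,0,0,0],
)

```text
t: 1.72
position: [0.3295, 0.1095, 0.2312]
orientation: [0.48, -3.104, -0.001]
wrist_force: [-1.3, 0.4, 0.5]
gripper_width: 0.0002
grasp_force: 0.0
```

Emit:
carry_out(
  plan=[0.2,-0.49,0,0,0,0,0.4,-0.99,0,0,0,0],
)

```text
t: 1.98
position: [0.3699, 0.0105, 0.2315]
orientation: [-0.488, 3.103, 0.0]
wrist_force: [0.6, 0.7, -0.3]
gripper_width: -0.0002
grasp_force: 0.0
```

Emit:
carry_out(
  plan=[0.2,-0.49,0,0,0,0,0.4,-0.99,0,0,0,0,0.4,-0.99,0,0,0,0,0.4,-0.99,0,0,0,0],
)

```text
t: 2.48
position: [0.4096, -0.0875, 0.2311]
orientation: [0.485, -3.103, -0.001]
wrist_force: [-0.8, 0.2, 0.1]
gripper_width: 0.0001
grasp_force: 0.0
```

```bash
python3 - <<'E'
from h import *
o=robot.get_obs();print(o['position'],o['orientation'],o['qpos'])
im,d=robot.read_camera('scene'); W=cloud('scene',d)
hsv=cv2.cvtColor(im,cv2.COLOR_RGB2HSV)
m=(hsv[...,0]<20)&(hsv[...,1]>90)&(hsv[...,2]>40);k=np.zeros_like(m);k[130:260,300:380]=1
P=W[m&k];P=P[(P[:,2]<.2)&(P[:,2]>.07)]
a=np.radians(17.5);c=np.array([.4895,-.0636]);q=P[:,:2]-c
bx=q@[np.cos(a),np.sin(a)];by=q@[-np.sin(a),np.cos(a)]
for lo in np.arange(.07,.17,.01):
    s=(P[:,2]>lo)&(P[:,2]<=lo+.01)
    if s.sum()>3: print(round(lo,2),s.sum(),(1000*np.percentile(bx[s],[5,25,50,75,95])).round(1),(1000*np.percentile(by[s],[2,98])).round(1))
# path
H=np.array([-.048,.061])
for th in [1.6,1.4,1.2,1.0,.8,.6,.4,.2,.1,0]:
    r=.085;p=H+r*np.array([np.cos(th),np.sin(th)])+.003*np.array([-np.sin(th),np.cos(th)]);bxp=p[0]-.011
    t=np.r_[c+bxp*np.array([np.cos(a),np.sin(a)]),p[1]];print(th,t.round(4))
E
```

```text
[ 0.40957994 -0.08749414  0.23107419] [ 4.84595453e-01 -3.10349207e+00 -1.24416286e-03] [-4.92050724e-01  7.62186846e-02  1.78867619e+00  3.48913607e-04
  1.27756989e+00 -2.37273696e+00]
0.07 116 [-50.8 -49.7 -48.7 -47.2 -45.4] [-28.8  28.4]
0.08 109 [-51.6 -50.5 -49.4 -48.2 -46.9] [-27.4  29.5]
0.09 116 [-52.2 -50.7 -49.7 -48.9 -46.7] [-28.7  27.4]
0.1 118 [-53.4 -51.8 -50.6 -49.5 -48. ] [-27.1  29.5]
0.11 121 [-53.9 -52.7 -51.6 -50.5 -48.8] [-28.6  28.2]
0.12 118 [-54.3 -53.  -51.8 -51.1 -49.8] [-28.8  28.1]
0.13 104 [-54.6 -53.3 -52.5 -51.7 -50.1] [-29.1  30.2]
0.14 32 [-57.4 -55.  -54.2 -53.1 -50.5] [-27.8  29.2]
0.15 245 [-56.1 -54.6 -50.5 -45.  -40.1] [-27.8  27.8]
1.6 [ 0.428  -0.083   0.1459]
1.4 [ 0.4442 -0.0779  0.1453]
1.2 [ 0.4599 -0.0729  0.1413]
1.0 [ 0.4746 -0.0683  0.1341]
0.8 [ 0.4877 -0.0642  0.1241]
0.6 [ 0.4985 -0.0608  0.1115]
0.4 [ 0.5068 -0.0582  0.0969]
0.2 [ 0.5121 -0.0565  0.0808]
0.1 [ 0.5136 -0.056   0.0725]
0 [ 0.5143 -0.0558  0.064 ]
```

Emit:
carry_out(
  plan=[0,0,-0.3,0,0,0,0,0,-0.6,0,0,0,0,0,-0.85,0,0,0,0,0,-0.85,0,0,0,0,0,-0.85,0,0,0],
)

```text
t: 3.15
position: [0.41, -0.0886, 0.1474]
orientation: [-0.484, 3.103, -0.001]
wrist_force: [0.2, 0.6, 0.2]
gripper_width: -0.0004
grasp_force: 0.0
```

Emit:
carry_out(
  plan=[0.09,0.03,0,0,0,0,0.18,0.06,-0.01,0,0,0,0.26,0.08,-0.01,0,0,0,0.34,0.11,-0.02,0,0,0,0.42,0.13,-0.04,0,0,0,0.5,0.16,-0.06,0,0,0,0.57,0.18,-0.09,0,0,0,0.65,0.2,-0.13,0,0,0,0.71,0.22,-0.18,0,0,0,0.78,0.24,-0.23,0,0,0],
)

```text
t: 4.4
position: [0.4879, -0.065, 0.1229]
orientation: [0.482, -3.104, -0.0]
wrist_force: [-0.6, -0.1, 0.9]
gripper_width: 0.0002
grasp_force: 0.1
```

```bash
python3 - <<'E'
from h import *
im,d=robot.read_camera('scene')
cv2.imwrite('pics/lid1.png',cv2.resize(im[90:300,230:450],None,fx=2.5,fy=2.5)[...,::-1])
print(robot.get_obs()['position'])
E
```

```text
[ 0.48822703 -0.06481842  0.12234061]
```

View pics/lid1.png

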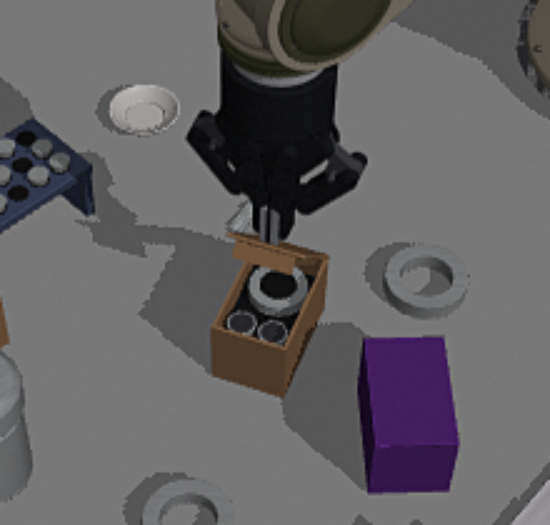

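The picture shows the lid about half closed under the fingertips at (275,245), with the box still in place. I'll continue the arc.

Emit:
carry_out(
  plan=[0.05,0.02,-0.05,0,0,0,0.1,0.04,-0.11,0,0,0,0.15,0.05,-0.18,0,0,0,0.19,0.06,-0.26,0,0,0,0.22,0.07,-0.34,0,0,0,0.24,0.08,-0.41,0,0,0,0.25,0.08,-0.47,0,0,0,0.25,0.08,-0.52,0,0,0,0.25,0.08,-0.56,0,0,0,0.25,0.08,-0.58,0,0,0],
)

```text
t: 5.7
position: [0.5125, -0.0571, 0.0651]
orientation: [0.482, -3.104, -0.0]
wrist_force: [0.1, 0.3, 0.1]
gripper_width: -0.0
grasp_force: 0.1
```

Emit:
carry_out(
  plan=[0,0,-0.02,0,0,0,0,0,-0.02,0,0,0],
)

```text
t: 5.95
position: [0.5126, -0.0572, 0.0638]
orientation: [-0.483, 3.104, -0.0]
wrist_force: [-2.7, 0.5, 6.2]
gripper_width: 0.0002
grasp_force: 2.7
```

Emit:
carry_out(
  plan=[0,0,-0.02,0,0,0,0,0,-0.02,0,0,0,0,0,-0.02,0,0,0],
)

```text
t: 6.32
position: [0.5127, -0.0573, 0.0632]
orientation: [-0.483, 3.104, -0.001]
wrist_force: [-7.9, 1.4, 20.7]
gripper_width: -0.0001
grasp_force: 10.1
```

Emit:
carry_out(
  plan=[0,0,0.3,0,0,0,0,0,0.8,0,0,0,-0.15,-0.05,0.85,0,0,0,-0.26,-0.08,0.85,0,0,0,-0.26,-0.08,0.85,0,0,0,-0.26,-0.08,0.85,0,0,0,-0.26,-0.08,0.85,0,0,0],
  gripper=1,
)

```text
t: 7.2
position: [0.4866, -0.065, 0.1458]
orientation: [0.482, -3.104, -0.001]
wrist_force: [-0.1, 0.0, 0.0]
gripper_width: 0.0852
grasp_force: 0.0
```

```bash
python3 - <<'E'
from h import *
print(robot.get_obs()['position'],robot.get_obs()['gripper_width'])
for n,b in [('scene',(290,130,380,260)),('top',(290,225,370,325))]:
    im,d=robot.read_camera(n);W=cloud(n,d);hsv=cv2.cvtColor(im,cv2.COLOR_RGB2HSV)
    m=(hsv[...,0]<20)&(hsv[...,1]>90)&(hsv[...,2]>40);k=np.zeros_like(m);k[b[1]:b[3],b[0]:b[2]]=1
    P=W[m&k];P=P[P[:,2]<.2];print(n,P[:,2].max());q=P[(P[:,2]>.055)&(P[:,2]<.075)]
    r=cv2.minAreaRect((q[:,:2]*1000).astype(np.float32));print(len(q),r,np.median(q[:,2]))
    A=np.c_[q[:,:2]-q[:,:2].mean(0),np.ones(len(q))];print('tilt',np.linalg.lstsq(A,q[:,2],rcond=None)[0].round(4))
    if n=='scene': cv2.imwrite('pics/lid2.png',cv2.resize(im[90:300,230:450],None,fx=2.5,fy=2.5)[...,::-1])
E
```

```text
[ 0.48662587 -0.06502214  0.14582628] 0.08524929693081745
scene 0.06931071555319257
1357 ((491.4962463378906, -62.60099792480469), (98.61061096191406, 61.668487548828125), 18.20951271057129) 0.06457009689912896
tilt [-0.0054 -0.0142  0.0643]
top 0.07014220970605367
240 ((447.82330322265625, -63.471771240234375), (53.557369232177734, 22.58150863647461), 72.50232696533203) 0.06412483955540399
tilt [-0.0048  0.0084  0.0641]
```

View pics/lid2.png

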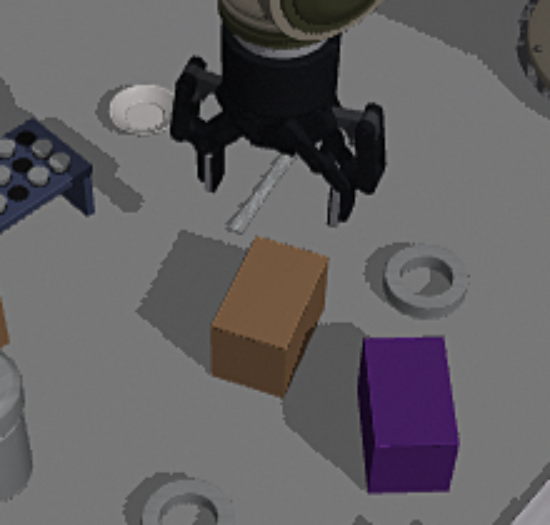

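The lid is flat and flush, with its top at about 64 mm all over, and the box hasn't moved. Next I descend and grip it across its width.

Emit:
carry_out(
  plan=[0,0,-0.3,0,0,0,0,0,-0.6,0,0,0,0,0,-0.8,0,0,0,0,0,-0.8,0,0,0],
)

```text
t: 7.8
position: [0.4859, -0.0648, 0.0653]
orientation: [0.482, -3.102, -0.002]
wrist_force: [-0.7, -0.1, 0.3]
gripper_width: 0.0855
grasp_force: 0.0
```

Emit:
carry_out(
  plan=[0,0,-0.2,0,0,0,0,0,-0.4,0,0,0,0,0,-0.4,0,0,0],
)

```text
t: 8.18
position: [0.4864, -0.065, 0.0263]
orientation: [0.482, -3.103, -0.001]
wrist_force: [0.6, -0.7, 0.5]
gripper_width: 0.0854
grasp_force: 0.0
```

Emit:
carry_out(
  plan=[0,0,0,0,0,0,0,0,0,0,0,0,0,0,0,0,0,0,0,0,0,0,0,0,0,0,0,0,0,0,0,0,0,0,0,0,0,0,0,0,0,0],
  gripper=-1,
  grip_force=70,
)

```text
t: 9.05
position: [0.4873, -0.0654, 0.0277]
orientation: [-0.482, 3.102, -0.002]
wrist_force: [-1.5, 0.8, 5.6]
gripper_width: 0.0588
grasp_force: 76.6
```

Emit:
carry_out(
  plan=[0,0,0.2,0,0,0,0,0,0.6,0,0,0,0,0,1,0,0,0,0,0,1,0,0,0,0,0,1,0,0,0],
)

```text
t: 9.68
position: [0.4859, -0.0649, 0.1255]
orientation: [0.482, -3.103, -0.001]
wrist_force: [-0.1, 0.6, -3.8]
gripper_width: 0.0591
grasp_force: 76.8
```

Emit:
carry_out(
  plan=[0,0.25,0.05,0,0,-0.026,0,0.6,0.1,0,0,-0.052,0,1,0.1,0,0,-0.052],
)

```text
t: 10.05
position: [0.4859, 0.0357, 0.1351]
orientation: [-0.033, -3.139, -0.001]
wrist_force: [0.4, -0.5, -3.5]
gripper_width: 0.0594
grasp_force: 76.8
```

Emit:
carry_out(
  plan=[0,0.4,0,0,0,0,0,0.8,0,0,0,0,0,1,0,0,0,0],
)

```text
t: 10.42
position: [0.4854, 0.1366, 0.1346]
orientation: [-0.026, -3.138, -0.0]
wrist_force: [0.5, -0.9, -3.6]
gripper_width: 0.059
grasp_force: 77.0
```

Emit:
carry_out(
  plan=[0,0.4,0,0,0,0,0,0.8,0,0,0,0,0,1,0,0,0,0,0,1.0,0,0,0,0,0,1.0,0,0,0,0],
)

```text
t: 11.05
position: [0.4864, 0.2339, 0.1358]
orientation: [-0.03, -3.14, 0.001]
wrist_force: [-0.6, -0.3, -3.7]
gripper_width: 0.0591
grasp_force: 77.0
```

```bash
python3 - <<'E'
from h import *
o=robot.get_obs();p=o['position'];Rt=R.from_rotvec(o['orientation']).as_matrix();print(p,'yaw',np.degrees(np.arctan2(-Rt[1,0],-Rt[0,0])),o['gripper_width'],o['wrist_force'],'tilt',Rt[:,2])
for n in ['scene','top']:
    im,d=robot.read_camera(n);W=cloud(n,d);hsv=cv2.cvtColor(im,cv2.COLOR_RGB2HSV)
    m=(hsv[...,0]<20)&(hsv[...,1]>90)&(hsv[...,2]>30)&(np.linalg.norm(W-p,axis=-1)<.15)
    P=W[m];print(n,len(P),np.percentile(P,[1,99],axis=0).round(4).tolist())
    ys,xs=np.where(m)
    t=P[:,2]>np.percentile(P[:,2],98)-.012
    print('top face',cv2.minAreaRect((P[t][:,:2]*1000).astype(np.float32)),t.sum())
    if n=='scene': cv2.imwrite('pics/s3.png',cv2.resize(im[180:440,330:590],None,fx=2.3,fy=2.3)[...,::-1])
E
```

```text
[0.48644302 0.23392975 0.13575968] yaw -1.0901356473295312 0.0591104596798614 [-0.60846012 -0.32086703 -3.74580588] tilt [-1.09648879e-03 -6.37385618e-04 -9.99999196e-01]
scene 2308 [[0.4702, 0.2041, 0.1115], [0.5401, 0.2635, 0.1756]]
top face ((504.7731628417969, 233.94869995117188), (63.41798400878906, 73.64522552490234), 85.21551513671875) 1475
top 1047 [[0.4412, 0.2016, 0.1191], [0.5352, 0.2335, 0.2123]]
top face ((488.7589416503906, 215.82818603515625), (97.1077880859375, 35.5517463684082), 4.679314136505127) 747
```

View pics/s3.png

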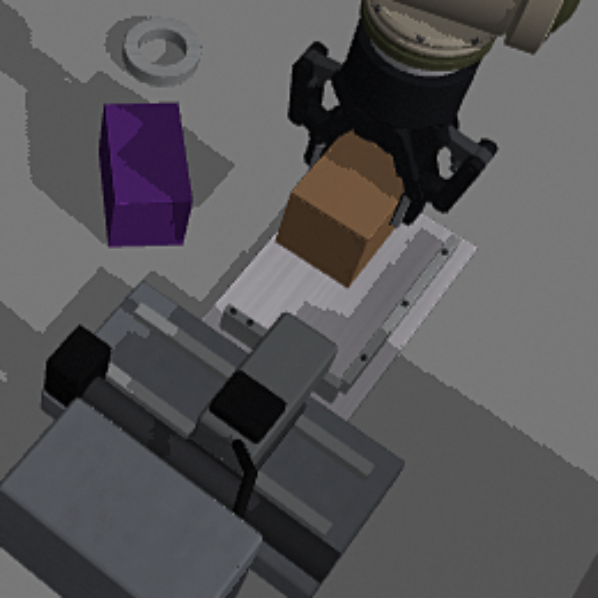

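Emit:
carry_out(
  plan=[0,0,-0.3,0,0,0,0,0,-0.6,0,0,0,0,0,-0.8,0,0,0,0,0,-0.9,0,0,0,0,0,-0.96,0,0,0,0,0,-0.96,0,0,0,0,0,-0.96,0,0,0],
)

```text
t: 12.02
position: [0.4869, 0.2349, 0.0409]
orientation: [0.029, 3.14, 0.0]
wrist_force: [0.1, -0.2, -2.8]
gripper_width: 0.0587
grasp_force: 76.9
```

Emit:
carry_out(
  plan=[0,0,-0.02,0,0,0,0,0,-0.02,0,0,0],
)

```text
t: 12.28
position: [0.4865, 0.2349, 0.0383]
orientation: [-0.029, -3.141, 0.0]
wrist_force: [-0.7, 0.6, -3.7]
gripper_width: 0.059
grasp_force: 76.9
```

Emit:
carry_out(
  plan=[0,0,-0.01,0,0,0,0,0,-0.02,0,0,0,0,0,-0.02,0,0,0],
)

```text
t: 12.65
position: [0.4865, 0.2349, 0.0362]
orientation: [-0.029, -3.141, 0.0]
wrist_force: [-0.4, 1.4, -4.3]
gripper_width: 0.0592
grasp_force: 76.9
```

Emit:
carry_out(
  plan=[0,0,-0.01,0,0,0,0,0,-0.01,0,0,0],
)

```text
t: 12.9
position: [0.4866, 0.2349, 0.0358]
orientation: [0.029, 3.141, -0.0]
wrist_force: [-2.3, 0.4, 3.2]
gripper_width: 0.0589
grasp_force: 77.5
```

Emit:
carry_out(
  plan=[0.03,0.04,0,0,0,0,0.07,0.08,0,0,0,0,0.11,0.12,0,0,0,0,0.14,0.15,0,0,0,0,0.16,0.17,0,0,0,0,0.16,0.17,0,0,0,0],
)

```text
t: 13.65
position: [0.5033, 0.2523, 0.0357]
orientation: [0.029, 3.14, 0.0]
wrist_force: [-1.0, -1.6, 4.3]
gripper_width: 0.0595
grasp_force: 78.0
```

Emit:
carry_out(
  plan=[0,0.01,0,0,0,0,0,0.02,0,0,0,0,0,0.02,0,0,0,0],
)

```text
t: 14.02
position: [0.5034, 0.2539, 0.0357]
orientation: [0.029, 3.14, -0.0]
wrist_force: [0.3, -3.1, 5.5]
gripper_width: 0.0591
grasp_force: 77.9
```

Emit:
carry_out(
  plan=[0,0.01,0,0,0,0,0,0.02,0,0,0,0,0,0.02,0,0,0,0],
)

```text
t: 14.4
position: [0.5034, 0.2559, 0.0357]
orientation: [0.029, 3.14, -0.0]
wrist_force: [0.7, -2.1, 4.6]
gripper_width: 0.0588
grasp_force: 78.0
```

Emit:
carry_out(
  plan=[0,0.01,0,0,0,0,0,0.01,0,0,0,0],
)

```text
t: 14.65
position: [0.5033, 0.2569, 0.0357]
orientation: [0.029, 3.14, -0.0]
wrist_force: [0.4, -3.2, 4.9]
gripper_width: 0.059
grasp_force: 78.0
```

Emit:
carry_out(
  plan=[0,0.01,0,0,0,0,0,0.01,0,0,0,0],
)

```text
t: 14.9
position: [0.5034, 0.2579, 0.0357]
orientation: [0.029, 3.14, -0.0]
wrist_force: [0.6, -3.4, 4.9]
gripper_width: 0.0592
grasp_force: 78.0
```

Emit:
carry_out(
  plan=[0,0.01,0,0,0,0,0,0.01,0,0,0,0],
)

```text
t: 15.15
position: [0.5033, 0.2581, 0.0357]
orientation: [0.029, 3.14, -0.002]
wrist_force: [-0.5, -9.1, 7.5]
gripper_width: 0.059
grasp_force: 78.2
```

Emit:
carry_out(
  plan=[0.01,0,0,0,0,0,0.02,0,0,0,0,0,0.02,0,0,0,0,0],
)

```text
t: 15.52
position: [0.5035, 0.2581, 0.0358]
orientation: [-0.029, -3.138, 0.003]
wrist_force: [-11.1, -9.3, 14.0]
gripper_width: 0.0596
grasp_force: 79.2
```

Emit:
carry_out(
  plan=[0.01,0,0,0,0,0,0.02,0,0,0,0,0,0.02,0,0,0,0,0],
)

```text
t: 15.9
position: [0.5053, 0.2581, 0.0358]
orientation: [-0.029, -3.138, 0.004]
wrist_force: [-12.5, -9.9, 16.4]
gripper_width: 0.059
grasp_force: 79.4
```

```bash
python3 -c "
from h import *
o=robot.get_obs();print(o['position'],o['orientation'],o['wrist_force'],o['wrist_torque'])"
```

```text
[0.50527997 0.25807537 0.03580964] [-0.02886831 -3.13756792  0.00352226] [-12.50753948  -9.87788707  16.37677122] [-1.67811918  1.6630673  -0.19317924]
```

Emit:
carry_out(
  plan=[0,0,0.01,0,0,0,0,0,0.01,0,0,0],
)

```text
t: 16.15
position: [0.5053, 0.258, 0.0359]
orientation: [-0.029, -3.138, 0.003]
wrist_force: [-7.2, -8.4, 5.7]
gripper_width: 0.0587
grasp_force: 78.1
```

Emit:
carry_out(
  plan=[0.01,0,0,0,0,0,0.01,0,0,0,0,0],
)

```text
t: 16.4
position: [0.5063, 0.2581, 0.0359]
orientation: [-0.029, -3.137, 0.003]
wrist_force: [-8.3, -8.9, 7.2]
gripper_width: 0.059
grasp_force: 78.2
```

Emit:
carry_out(
  plan=[0.01,0,0,0,0,0,0.01,0,0,0,0,0],
)

```text
t: 16.65
position: [0.5073, 0.258, 0.0359]
orientation: [-0.029, -3.137, 0.004]
wrist_force: [-8.8, -8.9, 6.5]
gripper_width: 0.059
grasp_force: 78.3
```

Emit:
carry_out(
  plan=[0.01,0,0,0,0,0,0.01,0,0,0,0,0],
)

```text
t: 16.9
position: [0.508, 0.258, 0.036]
orientation: [-0.029, -3.137, 0.004]
wrist_force: [-10.4, -8.9, 7.8]
gripper_width: 0.0593
grasp_force: 78.5
```

Emit:
carry_out(
  plan=[0.01,0,0,0,0,0,0.01,0,0,0,0,0],
)

```text
t: 17.15
position: [0.508, 0.258, 0.036]
orientation: [-0.029, -3.134, 0.004]
wrist_force: [-15.8, -9.1, 13.5]
gripper_width: 0.0593
grasp_force: 79.1
```

```bash
python3 - <<'E'
from h import *
o=robot.get_obs();p=o['position'];print(p,o['wrist_force'],o['wrist_torque'])
im,d=robot.read_camera('scene');W=cloud('scene',d);hsv=cv2.cvtColor(im,cv2.COLOR_RGB2HSV)
m=(hsv[...,0]<20)&(hsv[...,1]>90)&(hsv[...,2]>30)&(np.linalg.norm(W-p,axis=-1)<.15)
P=W[m];print(np.percentile(P,[1,99],axis=0).round(4).tolist())
t=abs(P[:,2]-.072)<.006;q=P[t];print('top z',np.median(q[:,2]),np.percentile(q,[1,99],axis=0).round(4).tolist())
A=np.c_[q[:,:2]-q[:,:2].mean(0),np.ones(len(q))];print('tilt',np.linalg.lstsq(A,q[:,2],rcond=None)[0].round(4))
s=P[(P[:,2]<.06)];print('side',len(s),np.percentile(s,[1,50,99],axis=0).round(4).tolist())
cv2.imwrite('pics/s4.png',cv2.resize(im[210:410,370:570],None,fx=3,fy=3,interpolation=cv2.INTER_CUBIC)[...,::-1])
E
```

```text
[0.50803483 0.25804915 0.03602345] [-15.77984723  -9.1351585   13.45561729] [-1.57200037  2.16075984 -0.35442534]
[[0.4952, 0.2283, 0.0353], [0.5615, 0.2875, 0.0771]]
top z 0.072693765459867 [[0.4952, 0.2285, 0.0685], [0.5605, 0.2869, 0.0768]]
tilt [-0.0067 -0.0059  0.0726]
side 86 [[0.5189, 0.2278, 0.0293], [0.5593, 0.2866, 0.0451], [0.5621, 0.2877, 0.0588]]
```

View pics/s4.png

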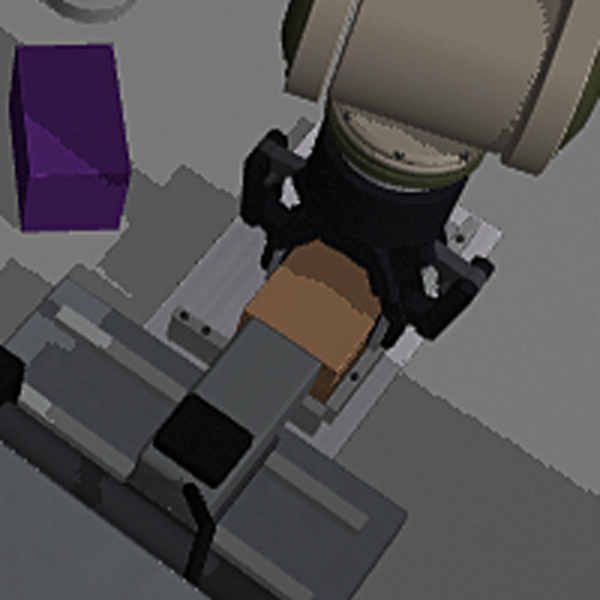

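The box's tab end is at x≈0.561, against the stop, and its long side at y≈0.287, against the guide. The moment shows slight leading-corner contact, so I'll square the box a little and press harder.

Emit:
carry_out(
  plan=[0,0,0,0,0,-0.001,0,0,0,0,0,-0.001,0,0,0,0,0,-0.001],
)

```text
t: 17.58
position: [0.5081, 0.2582, 0.036]
orientation: [-0.037, -3.135, 0.004]
wrist_force: [-15.1, -8.8, 12.3]
gripper_width: 0.0591
grasp_force: 78.8
```

```bash
cat > st.py <<'E'
from h import *
o=robot.get_obs();Rt=R.from_rotvec(o['orientation']).as_matrix()
print(o['t'],o['position'].round(5),'yaw',np.degrees(np.arctan2(-Rt[1,0],-Rt[0,0])).round(3),o['wrist_force'].round(1),o['wrist_torque'].round(3))
E
python3 st.py
```

```text
17.575 [0.50811 0.25819 0.03605] yaw -1.371 [-15.1  -8.8  12.3] [-1.363  2.169  0.082]
```

Emit:
carry_out(
  plan=[0,0,0,0,0,-0.001,0,0,0,0,0,-0.001,0,0,0,0,0,-0.001],
)

```text
t: 17.95
position: [0.5081, 0.2582, 0.0361]
orientation: [-0.043, -3.135, 0.005]
wrist_force: [-14.8, -8.9, 12.9]
gripper_width: 0.0595
grasp_force: 78.9
```

```bash
python3 st.py
```

```text
17.95 [0.50814 0.25817 0.03606] yaw -1.583 [-14.8  -8.9  12.9] [-1.288  2.154  1.1  ]
```

Emit:
carry_out(
  plan=[0,0.005,0,0,0,0.0006,0.005,0.01,0,0,0,0.0006,0.005,0.015,0,0,0,0.0006,0.005,0.015,0,0,0,0.0006],
)

```text
t: 18.45
position: [0.5081, 0.2583, 0.0361]
orientation: [-0.04, -3.133, 0.009]
wrist_force: [-19.6, -17.8, 16.3]
gripper_width: 0.0596
grasp_force: 79.5
```

```bash
python3 st.py
```

```text
18.45 [0.50813 0.25827 0.0361 ] yaw -1.458 [-19.6 -17.8  16.3] [-2.811  2.654  0.438]
```

```bash
python3 - <<'E'
from h import *
o=robot.get_obs();p=o['position'];print(R.from_rotvec(o['orientation']).as_matrix()[:,2])
for n in ['scene','top']:
    im,d=robot.read_camera(n);W=cloud(n,d);hsv=cv2.cvtColor(im,cv2.COLOR_RGB2HSV)
    m=(hsv[...,0]<20)&(hsv[...,1]>90)&(hsv[...,2]>30)&(np.linalg.norm(W-p,axis=-1)<.15)
    P=W[m];q=P[abs(P[:,2]-.072)<.007]
    A=np.c_[q[:,:2]-q[:,:2].mean(0),np.ones(len(q))];print(n,len(q),'tilt',np.linalg.lstsq(A,q[:,2],rcond=None)[0].round(4),np.percentile(P,[1,99],axis=0).round(4).tolist())
E
```

```text
[-0.0086758  -0.00554476 -0.99994699]
scene 1176 tilt [-0.0103 -0.0101  0.0727] [[0.4961, 0.2284, 0.0375], [0.5613, 0.2875, 0.0769]]
top 567 tilt [-0.0053  0.0176  0.0723] [[0.4617, 0.2259, 0.0185], [0.5574, 0.2577, 0.1087]]
```

Emit:
carry_out(
  plan=[0,0,0,0.0004,-0.0007,0,0,0,0,0.0008,-0.0014,0,0,0,0,0.0008,-0.0014,0,0,0,0,0.0008,-0.0014,0],
)

```text
t: 19.05
position: [0.5082, 0.2582, 0.0359]
orientation: [0.04, 3.141, -0.001]
wrist_force: [-15.7, -16.6, 15.3]
gripper_width: 0.0593
grasp_force: 79.2
```

```bash
python3 st.py; python3 -c "
from h import *
print(R.from_rotvec(robot.get_obs()['orientation']).as_matrix()[:,2])"
```

```text
19.05 [0.50818 0.25822 0.03586] yaw -1.443 [-15.7 -16.6  15.3] [-3.015  2.65   0.479]
[ 9.40496230e-05 -6.70799791e-04 -9.99999771e-01]
```

Level, square and pressed about 16 N against both fences. Handing in.

```bash
python3 -c "
from cell import robot
print(robot.close_job())"
```

```text
the job is handed in; nothing more can be done
None
```

The box is shut, lid flat and flush, and stands upright on the coder plate. I handed the job in at 19 s with the arm still pressing it into the corner, at about 16 N against both the end stop and the side guide. No verdict came back.

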